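Load the ballast plate into a buggy chassis and clip it in

TASK

Slide the brass weight that lies on the rear deck of the model buggy's chassis forward over the raised lip so that it drops into the battery pocket and lies flat on its floor, feeling for the far lip so that its nose does not ride up on that, then swing the steel retaining clip across it as far as it goes. Push and press gently, and leave the rest of the things on the bench and on the chassis where they are.

Things in the scene. Friction and masses are not known exactly. Their poses are not given: they have to be found in the camera images.
- chassis: Aluminium buggy chassis, 378 x 108 mm, fixed on a black stand. Origin: on the bench top, on the centre line. x points forward (rear deck, lip, pocket, front wheels), y to the chassis' left, z up. Front wheels, 84 mm diameter, at x=111 to 195 mm, y=+-85 to +-121 mm, tops at z=92 mm. In the channel sits the black battery tray with the lip and the pocket.
- deck (a point): On the rear deck's top, chassis x=-150, y=0, z=50 mm. The deck runs level from x=-190 mm to the lip. Black rails, 5 mm thick, line deck and pocket on both sides, inner faces at y=+-24.5 mm, tops at z=55 mm (5 mm above the deck). Pushing at the plate with the fingertips 4 to 5 mm above the deck clears the lip.
- pocket (a point): NOMINAL centre of the pocket floor (chassis x=49, y=0, z=48.5 mm). The black tray is clamped in slots, up to 10 mm ahead of or behind nominal (not measured: feel for it). Nominal x: lip -22 to 0 mm (gentle ramp from the deck, round crest at x=-3, z=53, then a steep 4.5 mm drop); flat floor to 97 mm; far lip, a 40 degree ramp up to z=54 at x=103 mm.
- weight: Brass plate 95 x 46 x 8 mm, 0.23 to 0.38 kg, loose on the deck, long side along the chassis; push it at its rear end. Origin: centre of its underside, z up. Its tail drops off the lip's crest only when its nose is 2 mm from the far lip (or needs pressing down). There the push stiffens by some N: pushed on, the nose climbs the far lip and is out of the pocket. Seated, its top is 6.5 mm above the deck.
- clip (a joint): Angle of the flat steel clip on an upright pivot at chassis x=45, y=39 mm. 0: points forward (+x); grows clockwise seen from above, towards the pocket; 1.571 is its stop, pointing right (-y) across the plate. Starts -0.7 to 0 (negative: swung outward). 4 mm thick, underside at z=58.5 mm. Stays where left; needs about 2 N at the post.
- clip_post (a point): Top centre of the upright post at the clip's free end: 10 mm diameter, 20 mm high (chassis z=62.5 to 82.5 mm), 40 mm from the pivot. Push it sideways to turn the clip.
- motor: Dark steel motor can, 36 mm diameter, 45 mm high, standing loose on the front deck; origin: centre of its underside. Leave alone.
- spare_wheel: Black tyre on a white rim, 84 mm diameter, 36 mm high, lying flat beside the chassis' rear, left; origin: centre of its underside. Leave alone.
- spare_plate: Shorter brass plate 80 x 40 x 8 mm lying on the bench beside the chassis' rear, right; origin: centre of its underside. Leave alone.
- driver: Screwdriver, 190 mm long, lying on the bench to the chassis' right; origin: at its middle. Leave alone.
- glue: Small glue bottle, 34 mm diameter, 85 mm high; origin: centre of its underside. Leave alone.
- tea: Drink bottle, 62 mm diameter, 170 mm high; origin: centre of its underside. Leave alone.
- shock: Aluminium damper, 24 mm diameter, 70 mm high, standing; origin: centre of its underside. Leave alone.
- nose (a point): Middle of the brass weight's lower front edge (the end towards the lip), 47.5 mm ahead of its origin along its x. On the pocket floor it is at chassis z=48.5 mm.
Things that resemble listed ones, but are neither listed nor needed, are in the scene too. What is shaped like the weight but pink is not meant.

How it is judged (in metres and radians):
On the way, in this order (a step that is already met when the one before it is completed fails the run):
1. the brass weight lies flat on the pocket floor, over the lip, with the clip not yet across it (z of weight in the frame of chassis between 0.047 and 0.0498 m and horizontal distance between weight and pocket below 0.015 m and angle between weight's own z axis and vertical below 0.02 rad and value of joint clip below 0.6 rad), for 0.2 s.
2. the clip is swung across the weight to its stop (value of joint clip above 1.45 rad), for 0.2 s.
At the end, for the whole second after the job is handed in: The brass weight rests flat (within 0.02 rad) on the pocket floor (within 1.5 mm), within 15 mm of the nominal pocket centre, and the clip points across it (at least 1.45 rad) (z of weight in the frame of chassis between 0.047 and 0.0498 m and horizontal distance between weight and pocket below 0.015 m and angle between weight's own z axis and vertical below 0.02 rad and linear speed of weight below 0.01 m/s and value of joint clip above 1.45 rad); the robot touches nothing.
It fails at once if the robot pushes or presses on the weight with more than 40 N (contact force between any of the arm, the fingers and weight above 40 N).
It fails at once if the robot pushes or presses on the chassis or its clip with more than 40 N (contact force between any of the arm, the fingers and chassis above 40 N).
It fails at once if the weight's nose, once down in the pocket, rides up the far lip by more than 2 mm (x of weight in the frame of chassis above 0.034 m and z of nose in the frame of chassis above 0.0505 m).
It fails at once if a bystander on the bench or the motor is moved by more than 20 mm (distance of any of motor, spare_wheel, spare_plate, driver, glue, tea, shock from where it was at the start of the episode above 0.02 m).
It also fails if it takes over 64 s, if anything falls off the work surface, if the arm or the gripper's body presses on something with over 40 N, if the wrist force passes 120 N, or if a joint passes its speed limit or range.

ROBOT

A 6-joint arm with a two-finger parallel gripper is mounted at the origin on the work surface. World frame = base frame: x ahead of the robot, y to its left, z up, the work surface at z = 0. Lengths are in m, angles in degrees, forces in N, time in s.
With the tool pointing down it reaches from about 0.4 to 0.825 m from the base axis. Payload 7 kg.
Tool frame: the origin (TCP) lies at the very end of the fingers, on their centre line; the grasp point (between the pads) lies 19 mm behind it (ctrl.hold_point_z is the distance from the TCP to the grasp point, in m); z points along the fingers, y is the line along which they close (so a half turn about z gives the same grasp; the last joint's range is limited). The gripper opens to 88 mm and grips with 3 to 60 N. Pads are 19 mm wide; open, the fingers measure 130 mm over their backs; the gripper's body (78 mm by 193 mm) begins 47 mm behind the grasp point.
Start: joints at [92.481, 20.546, 0.682, 0, -70.136, -16.507], TCP at [0.164, 0.655, 0.227] pointing down, gripper open.
Joint ranges: [-176.03, 176.03], [-82.01, 121.73], [-58.28, 71.71], [-173.87, 95.51], [-174.79, -0.11], [-173.66, 173.66]. Speed limits (degrees/s): [136.94, 136.94, 172.46, 180, 180, 180].

INTERFACE

Orientations are given as [roll, pitch, yaw] about the fixed x, y, z axes, in that order (R = Rz(yaw) Ry(pitch) Rx(roll)).
In Python, from plant import sensors, viewer, workorder, ctrl gives the robot as it stands.
- The arm moves only by the shell command python3 -m pendant 'ROWS'. ROWS is JSON, a list of rows, each a list of 3 entries, a list of its own where there are three numbers: the opening, from -1 (shut) to 1 (fully open), so that 0 is half open, then the shift along the tool's x, y, z in m, then the turn, a rotation vector about the tool's x, y, z in degrees. A call has 1 to 10 rows; each row is the pose to reach, as a shift and turn from the pose commanded when the call began, along the tool's axes at that moment; what a row does not reach only later rows make up. A row lasts 1/12 s, in which the tool goes at most 41.7 mm and 7.16 degrees, less where a joint would pass 70% of its speed; a pose out of reach is approached as far as the arm can. A call with a gripper value outside its range is refused whole. The fingers move at their own pace and stop on an object; the grip force is fixed at half the most. Time passes only in rows, so rows that repeat a pose let the fingers close. It gives the time, the measured TCP pose, the force, the opening and the grip force at its end, in the units of the state.
- sensors.get_obs(): the state, without advancing time (a new reading comes with each control period).
- viewer.snapshot(name): name is "scene" or "top"; returns the picture (384x512x3 uint8, red, green, blue); there is no depth.
- viewer.camera_params(name): a dict with "fx", "fy", "cx", "cy" (pixels), "extrinsics" (4x4, takes a point from world to camera coordinates). Camera axes: x right, y up, looking along -z (the intrinsics and any distortion apply to the point x, -y, -z); pixel columns grow to the right and rows downward; lengths in m; the calibration is good to about 2 mm. A picture is of the moment at which its call begins. camera_params takes no time and is no camera call.
- workorder.close_job(): hands the job in; it is judged then, once.
The state is a dict: "clock": time; "joint_pos": joint angles; "qvel": joint speeds; "tau": joint torques, N m; "tool_pos": TCP position; "orientation": TCP orientation; "force": force on the tool from outside, world axes, zero at the start; "moment": the same for the moment, N m; "opening": finger opening in m; "gripper_force": force on a finger pad.
Only numpy, scipy, OpenCV 4.12 (cv2) and the standard library are available. Lean on these libraries where they do the work, as an engineer would, in place of code of your own. Each camera call takes 0.05 s, during which the arm holds its last target. There are 200 camera calls.

## Working session

There is one attempt and no reset: what is moved stays moved. The work goes in short steps, Python scripts to look and compute and a shell command to move; the robot and the scene stay as the last step left them, time stands still between calls to the robot, and variables do not carry over. Pictures are saved under pics/ and viewed, at most 10 in all, crops included, and the job is handed in when it is done.

```bash
ls; mkdir -p pics; python3 - <<'E'
from plant import sensors, viewer
import cv2
o=sensors.get_obs();print(o)
for n in("scene","top"):
    im=viewer.snapshot(n);cv2.imwrite(f"pics/{n}0.png",im[:,:,::-1]);p=viewer.camera_params(n);print(n,p)
E
```

```text
pics
{'clock': 0.0, 'joint_pos': array([ 9.24812665e+01,  2.05895771e+01,  6.33890249e-01, -2.08489217e-02,
       -7.01344056e+01, -1.65066240e+01]), 'qvel': array([ 0.02108526, -0.05886438,  0.04660669, -0.03363212, -0.09243264,
       -0.07021687]), 'tau': array([ 3.23603099e-04, -5.82720530e+01,  2.93052185e+01,  6.99720025e+00,
        7.01768513e-03, -1.64316734e-04]), 'tool_pos': array([0.16349301, 0.65440285, 0.22564224]), 'orientation': array([ 1.79908051e+02, -6.80851529e-03, -1.40324522e+01]), 'force': array([-0.24639782,  0.51895147, -0.10633921]), 'moment': array([-0.00010273, -0.0147649 ,  0.003205  ]), 'gripper_force': 0.0, 'opening': 0.08783325117542826}
scene {'fx': 363.35640527561526, 'fy': 363.35640527561526, 'cx': 249.95354983502045, 'cy': 190.24531181097225, 'extrinsics': array([[-0.17744453,  0.98392683,  0.02003583,  0.08787671],
       [-0.59047598, -0.12273136,  0.79766856,  0.25635667],
       [ 0.78730652,  0.12971125,  0.60276316, -1.32169991],
       [ 0.        ,  0.        ,  0.        ,  1.        ]])}
top {'fx': 408.71820052976466, 'fy': 408.71820052976466, 'cx': 258.93642208825804, 'cy': 187.27831378106725, 'extrinsics': array([[-0.02505642, -0.99964948,  0.00854933, -0.00922001],
       [ 0.98635199, -0.02332918,  0.16298929, -0.5494872 ],
       [-0.16273271,  0.01251658,  0.9865908 , -1.01765163],
       [ 0.        ,  0.        ,  0.        ,  1.        ]])}
```

View pics/scene0.png

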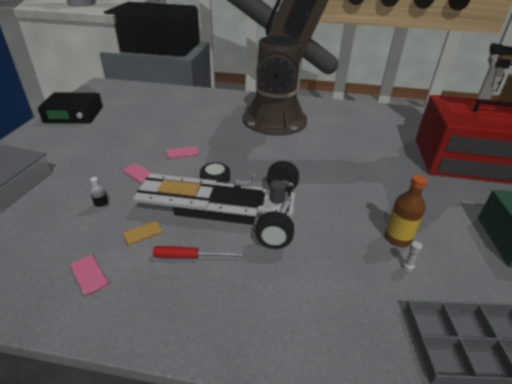

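View pics/top0.png

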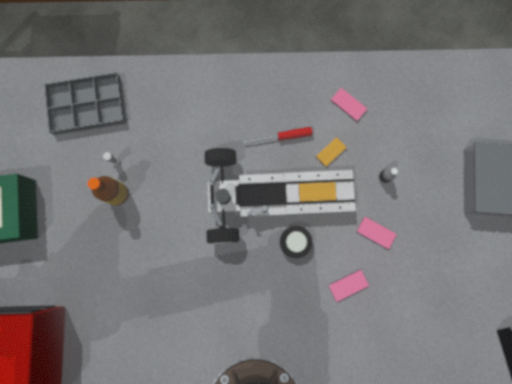

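The scene shows two brass-coloured plates: top view (318,192) on the rear deck, which is the weight, and (331,151) on the bench, the shorter spare. The pink ones are decoys. The chassis front is to the left (+y world), and the clip is near (265,208).

```bash
cat > h.py <<'E'
import numpy as np, cv2
from plant import viewer, sensors
def ray(n,u,v,z):
    p=viewer.camera_params(n);E=np.array(p["extrinsics"]);R,t=E[:3,:3],E[:3,3]
    d=R.T@np.array([(u-p["cx"])/p["fx"],-(v-p["cy"])/p["fy"],-1]);c=-R.T@t
    return c+d*(z-c[2])/d[2]
def proj(n,P):
    p=viewer.camera_params(n);E=np.array(p["extrinsics"]);q=E[:3,:3]@P+E[:3,3]
    return np.array([p["cx"]+p["fx"]*q[0]/-q[2],p["cy"]-p["fy"]*q[1]/-q[2]])
def blobs(m,amin):
    c,_=cv2.findContours(m.astype(np.uint8),cv2.RETR_EXTERNAL,cv2.CHAIN_APPROX_NONE)
    return [x for x in c if cv2.contourArea(x)>amin]
def brass(im):
    h=cv2.cvtColor(im,cv2.COLOR_RGB2HSV);return (h[...,0]>12)&(h[...,0]<28)&(h[...,1]>120)&(h[...,2]>90)
E
python3 - <<'E'
from h import *
im=cv2.imread("pics/top0.png")[:,:,::-1].copy()
for c in blobs(brass(im),100):
    (u,v),s,a=cv2.minAreaRect(c);print("brass",u,v,s,a)
    for q in cv2.boxPoints(((u,v),s,a)): print("  ",ray("top",*q,.058 if u<325 else .008).round(4))
g=im.max(2)
for c in blobs((g<45),60):
    (u,v),s,a=cv2.minAreaRect(c)
    if 150<u<400 and 100<v<300: print("dark",round(u),round(v),s,a,ray("top",u,v,.05).round(4))
w=(im.min(2)>140)
for c in blobs(w,100):
    (u,v),s,a=cv2.minAreaRect(c)
    if 150<u<400 and 100<v<300: print("white",u,v,s,a,[ray("top",*q,.05)[:2].round(4) for q in cv2.boxPoints(((u,v),s,a))])
x0,y0=195,135
cv2.imwrite("pics/c1.png",cv2.resize(im[y0:y0+120,x0:x0+170,::-1],None,fx=4.7,fy=4.7,interpolation=cv2.INTER_CUBIC))
E
```

```text
brass 317.1754150390625 191.33287048339844 (18.553268432617188, 35.00418472290039) 86.98721313476562
   [ 0.5557 -0.1264  0.058 ]
   [ 0.5584 -0.2168  0.058 ]
   [ 0.5102 -0.2166  0.058 ]
   [ 0.5076 -0.1269  0.058 ]
brass 330.7500305175781 151.75 (13.435027122497559, 26.870054244995117) 45.0
   [ 0.6366 -0.1823  0.008 ]
   [ 0.6891 -0.2372  0.008 ]
   [ 0.6615 -0.2618  0.008 ]
   [ 0.6095 -0.2069  0.008 ]
white 339.6901550292969 262.7918395996094 (22.274072647094727, 28.11457633972168) 66.37062072753906 [array([ 0.3634, -0.1777]), array([ 0.3899, -0.2444]), array([ 0.3386, -0.2638]), array([ 0.3126, -0.1975])]
white 296.0 241.5 (19.091880798339844, 19.091880798339844) 45.0 [array([ 0.4077, -0.0787]), array([ 0.4409, -0.1143]), array([ 0.406 , -0.1472]), array([ 0.3731, -0.1116])]
white 292.0 192.5 (17.0, 12.0) 90.0 [array([ 0.5552, -0.0929]), array([ 0.5545, -0.1241]), array([ 0.5101, -0.1222]), array([ 0.5108, -0.0913])]
white 345.0 190.5 (17.0, 18.0) 90.0 [array([ 0.5575, -0.223 ]), array([ 0.5564, -0.2699]), array([ 0.5118, -0.2671]), array([ 0.5129, -0.2206])]
white 206.58375549316406 196.17259216308594 (32.06117248535156, 6.839716911315918) 85.91438293457031 [array([0.5698, 0.1245]), array([0.5706, 0.1068]), array([0.4873, 0.1014]), array([0.4864, 0.1188])]
white 287.77294921875 192.55111694335938 (42.629676818847656, 137.0477294921875) 87.61405944824219 [array([0.5855, 0.0819]), array([ 0.5923, -0.2757]), array([ 0.4806, -0.2732]), array([0.4744, 0.0784])]
white 331.4615173339844 120.80770111083984 (14.708708763122559, 19.807729721069336) 78.69007110595703 [array([ 0.7384, -0.1912]), array([ 0.7481, -0.2437]), array([ 0.7079, -0.2491]), array([ 0.6984, -0.1968])]
```

View pics/c1.png

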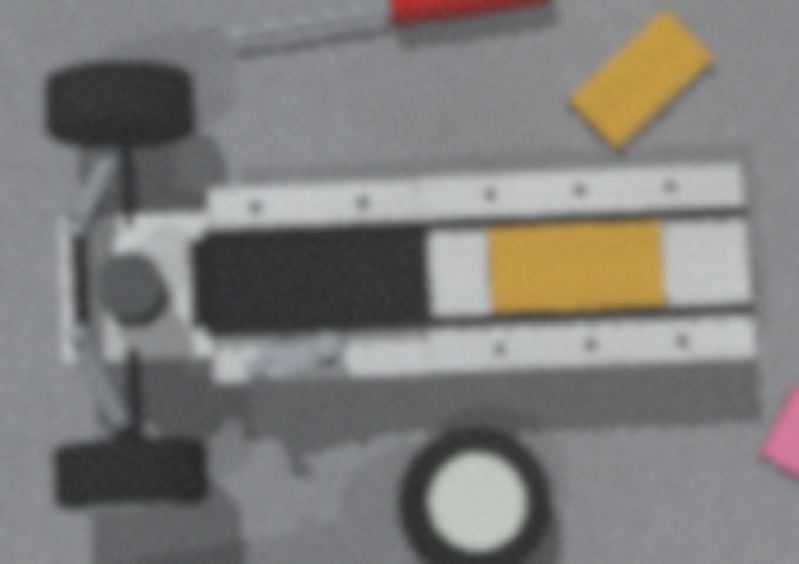

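The enlarged crop confirms that the weight is the plate between the rails (crop (577,267), about 95x46 mm). The clip pivots at about crop (330,350) and points forward to about (255,365). The chassis frame comes out at origin (0.533,-0.0845), yaw 91.05°. I'll cross-check that against the wheels and start moving.

```bash
python3 - <<'E'
from h import *
for u,v in((195+120/4.7,135+102/4.7),(195+130/4.7,135+473/4.7)): print("wheel",ray("top",u,v,.065))
print("motor top",ray("top",195+130/4.7,135+285/4.7,.095),"tea",ray("top",110,190,.1),"glue",ray("top",390,174,.06))
for u,v in((330,350),(255,365)): print("clip",ray("top",195+u/4.7,135+v/4.7,.062))
print("edge",ray("top",286.5,193,.051),ray("top",236.5,195,.052))
E
python3 -m pendant '[[-1,[0.34,0.383,0],[0,0,0]],[-1,[0.34,0.383,0],[0,0,0]],[-1,[0.34,0.383,0],[0,0,0]],[-1,[0.34,0.383,0],[0,0,0]],[-1,[0.34,0.383,0],[0,0,0]],[-1,[0.34,0.383,0],[0,0,0]],[-1,[0.34,0.383,0],[0,0,0]],[-1,[0.34,0.383,0],[0,0,0]],[-1,[0.34,0.383,0],[0,0,0]],[-1,[0.34,0.383,0],[0,0,0]]]'
```

```text
wheel [0.62811878 0.07473627 0.065     ]
wheel [0.42545699 0.07139861 0.065     ]
motor top [0.52209677 0.06800504 0.095     ] tea [0.54192267 0.34362503 0.1       ] glue [ 0.57340701 -0.3619244   0.06      ]
clip [ 0.48892133 -0.03687028  0.062     ]
clip [0.48178168 0.00375132 0.062     ]
edge [ 0.53148331 -0.0932815   0.051     ] [0.52919247 0.03572755 0.052     ]
clock: 0.93
tool_pos: [0.3567, 0.2834, 0.2266]
orientation: [-180.0, 0.0, -14.0]
force: [1.5, -0.5, -0.9]
opening: 0.0267
gripper_force: 0.0
```

```bash
python3 -m pendant '[[-1,[0.3,0.467,0],[0,0,-15]],[-1,[0.3,0.467,0],[0,0,-15]],[-1,[0.3,0.467,0],[0,0,-15]],[-1,[0.3,0.467,0],[0,0,-15]],[-1,[0.3,0.467,0],[0,0,-15]],[-1,[0.3,0.467,0],[0,0,-15]],[-1,[0.3,0.467,0],[0,0,-15]],[-1,[0.3,0.467,0],[0,0,-15]],[-1,[0.3,0.467,0],[0,0,-15]],[-1,[0.3,0.467,0],[0,0,-15]]]'
```

```text
clock: 1.77
tool_pos: [0.4874, -0.1035, 0.2266]
orientation: [-180.0, -0.0, 1.0]
force: [0.9, 1.7, 0.1]
opening: 0.0004
gripper_force: 0.0
```

```bash
python3 -m pendant '[[-1,[0.035,0.11,0.0],[0,0,0]],[-1,[0.035,0.11,0.0],[0,0,0]],[-1,[0.035,0.11,0.06],[0,0,0]],[-1,[0.035,0.11,0.1],[0,0,0]],[-1,[0.035,0.11,0.13],[0,0,0]],[-1,[0.035,0.11,0.13],[0,0,0]],[-1,[0.035,0.11,0.13],[0,0,0]],[-1,[0.035,0.11,0.13],[0,0,0]]]'; python3 - <<'E'
from h import *
im=viewer.snapshot("top");o=sensors.get_obs();print(o["tool_pos"],o["force"],proj("top",o["tool_pos"]))
a=cv2.resize(im[135:255,195:365,::-1],None,fx=4.7,fy=4.7,interpolation=cv2.INTER_CUBIC);cv2.imwrite("pics/c2.png",a)
s=viewer.snapshot("scene");cv2.imwrite("pics/s2.png",cv2.resize(s[150:260,110:310,::-1],None,fx=4,fy=4,interpolation=cv2.INTER_CUBIC))
E
```

```text
clock: 2.43
tool_pos: [0.5248, -0.2107, 0.0974]
orientation: [180.0, 0.0, 1.0]
force: [-0.1, -0.5, 0.9]
opening: 0.0003
gripper_force: 0.0
[ 0.5257607  -0.21062025  0.09870306] [0.2107074  0.57969848 1.26884003] [335.53422276 191.29103827]
```

View pics/s2.png

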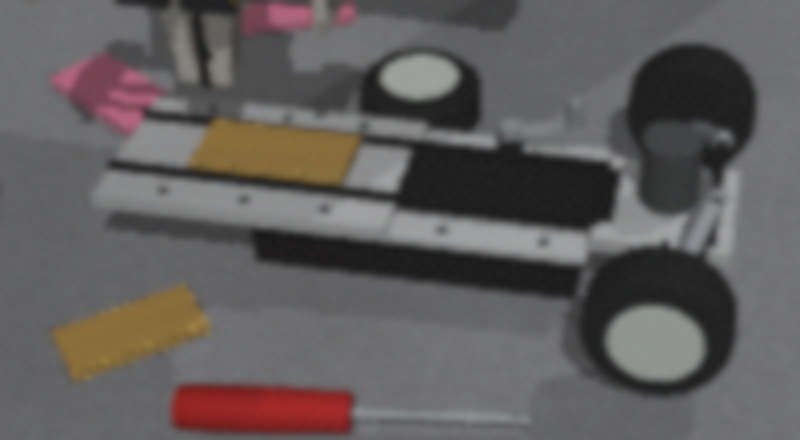

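Fingers are at crop (200,80), behind and above the deck. The plate is at (275,150) and the clip with its post at (540,120). Next I lower behind the plate and touch the deck.

```bash
python3 -m pendant '[[-1,[0.009,0.0355,0],[0,0,0]],[-1,[0.009,0.0355,0],[0,0,0]],[-1,[0.009,0.0355,0.02],[0,0,0]],[-1,[0.009,0.0355,0.035],[0,0,0]],[-1,[0.009,0.0355,0.04],[0,0,0]],[-1,[0.009,0.0355,0.04],[0,0,0]],[-1,[0.009,0.0355,0.04],[0,0,0]]]'; python3 -m pendant '[[-1,[0,0,0.001],[0,0,0]],[-1,[0,0,0.002],[0,0,0]],[-1,[0,0,0.003],[0,0,0]],[-1,[0,0,0.004],[0,0,0]],[-1,[0,0,0.005],[0,0,0]],[-1,[0,0,0.005],[0,0,0]]]'
```

```text
clock: 3.12
tool_pos: [0.535, -0.246, 0.0583]
orientation: [180.0, -0.1, 1.0]
force: [0.3, -0.2, -0.5]
opening: 0.0006
gripper_force: 0.0
clock: 3.62
tool_pos: [0.5338, -0.2461, 0.0514]
orientation: [-180.0, 0.0, 1.0]
force: [-1.2, -0.1, 0.1]
opening: 0.0007
gripper_force: 0.0
```

```bash
for i in 1 2; do python3 -m pendant '[[-1,[0,0,0.0005],[0,0,0]],[-1,[0,0,0.001],[0,0,0]],[-1,[0,0,0.001],[0,0,0]]]'|grep -E 'pos|force:'; done
```

```text
tool_pos: [0.5338, -0.2461, 0.0504]
force: [-0.8, -0.7, 0.3]
gripper_force: 0.0
tool_pos: [0.5339, -0.2461, 0.0503]
force: [-3.8, 0.9, 7.8]
gripper_force: 3.7
```

```bash
python3 -m pendant '[[-1,[0,0,-0.0052],[0,0,0]],[-1,[0,0,-0.0052],[0,0,0]],[-1,[0,-0.003,-0.0052],[0,0,0]],[-1,[0,-0.005,-0.0052],[0,0,0]],[-1,[0,-0.007,-0.0052],[0,0,0]],[-1,[0,-0.009,-0.0052],[0,0,0]],[-1,[0,-0.011,-0.0052],[0,0,0]],[-1,[0,-0.013,-0.0052],[0,0,0]],[-1,[0,-0.015,-0.0052],[0,0,0]]]'
for i in 1 2; do python3 -m pendant '[[-1,[0,-0.002,0],[0,0,0]],[-1,[0,-0.004,0],[0,0,0]],[-1,[0,-0.006,0],[0,0,0]],[-1,[0,-0.008,0],[0,0,0]],[-1,[0,-0.01,0],[0,0,0]]]'|grep -E 'pos|force:'; done
```

```text
clock: 4.87
tool_pos: [0.5336, -0.2309, 0.0547]
orientation: [180.0, 0.0, 1.0]
force: [0.3, -1.6, -0.5]
opening: 0.0006
gripper_force: 0.5
tool_pos: [0.5335, -0.2209, 0.0548]
force: [1.0, -0.5, -0.9]
gripper_force: 0.5
tool_pos: [0.5333, -0.2109, 0.0548]
force: [-0.3, -0.5, -0.3]
gripper_force: 0.5
```

```bash
for i in 1 2 3 4; do python3 -m pendant '[[-1,[0,-0.002,0],[0,0,0]],[-1,[0,-0.004,0],[0,0,0]],[-1,[0,-0.006,0],[0,0,0]],[-1,[0,-0.008,0],[0,0,0]],[-1,[0,-0.01,0],[0,0,0]],[-1,[0,-0.012,0],[0,0,0]],[-1,[0,-0.014,0],[0,0,0]],[-1,[0,-0.016,0],[0,0,0]],[-1,[0,-0.018,0],[0,0,0]],[-1,[0,-0.02,0],[0,0,0]]]'|grep -E 'pos|force:|ori'; done; python3 - <<'E'
from h import *
im=viewer.snapshot("top")
for c in blobs(brass(im),60):
    (u,v),s,a=cv2.minAreaRect(c)
    if 150<u<400 and v<300:print(u,v,s,a,ray("top",u,v,.058))
a=cv2.resize(im[135:255,195:365,::-1],None,fx=4.7,fy=4.7,interpolation=cv2.INTER_CUBIC);cv2.imwrite("pics/c3.png",a)
s=viewer.snapshot("scene");cv2.imwrite("pics/s3.png",cv2.resize(s[150:260,110:310,::-1],None,fx=4,fy=4,interpolation=cv2.INTER_CUBIC))
E
```

```text
tool_pos: [0.5329, -0.1909, 0.0548]
orientation: [-180.0, 0.0, 1.0]
force: [0.4, -0.8, -1.4]
gripper_force: 0.6
tool_pos: [0.5326, -0.1709, 0.0548]
orientation: [180.0, 0.0, 1.0]
force: [-0.2, -1.2, -1.2]
gripper_force: 0.5
tool_pos: [0.5322, -0.1509, 0.0548]
orientation: [180.0, 0.0, 1.0]
force: [-0.7, -2.0, -0.8]
gripper_force: 0.6
tool_pos: [0.532, -0.1309, 0.0548]
orientation: [180.0, -0.0, 1.0]
force: [0.0, -1.3, 0.5]
gripper_force: 1.0
```

View pics/s3.png

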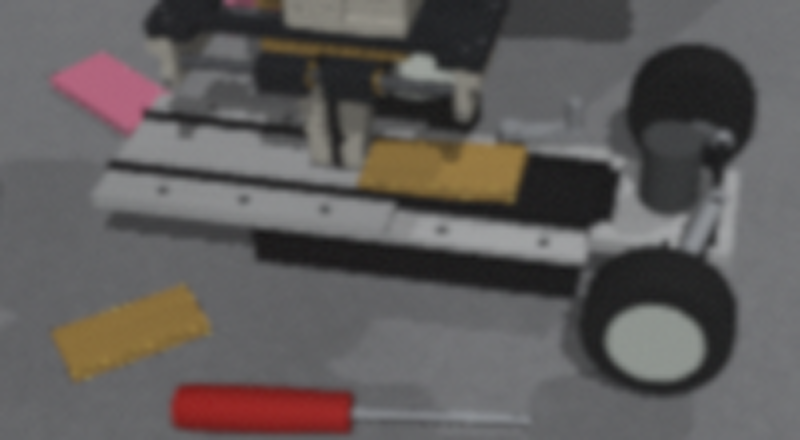

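The plate's nose is in the pocket at crop (520,175) and its tail is still on the lip. I continue in small steps, watching the force.

```bash
python3 -m pendant '[[-1,[0,-0.002,0],[0,0,0]],[-1,[0,-0.004,0],[0,0,0]],[-1,[0,-0.006,0],[0,0,0]],[-1,[0,-0.008,0],[0,0,0]],[-1,[0,-0.01,0],[0,0,0]]]'|grep -E 'pos|force:'; for i in 1 2 3 4 5 6; do python3 -m pendant '[[-1,[0,-0.0005,0],[0,0,0]],[-1,[0,-0.001,0],[0,0,0]]]'|grep -E 'pos|^force:'; done
```

```text
tool_pos: [0.5319, -0.121, 0.0549]
force: [-0.8, -2.3, 2.2]
gripper_force: 1.6
tool_pos: [0.5319, -0.12, 0.0549]
force: [0.6, -3.4, 1.9]
tool_pos: [0.5318, -0.1191, 0.0548]
force: [1.5, -2.7, 2.5]
tool_pos: [0.5318, -0.1181, 0.0548]
force: [0.1, -3.0, 2.8]
tool_pos: [0.5317, -0.1171, 0.0548]
force: [0.6, -3.5, 3.4]
tool_pos: [0.5317, -0.1161, 0.0548]
force: [0.6, -3.5, 2.6]
tool_pos: [0.5317, -0.1151, 0.0548]
force: [0.5, -4.7, 3.0]
```

```bash
python3 -m pendant '[[-1,[0,0,-0.0006],[0,0,0]],[-1,[0,0,-0.0006],[0,0,0]]]'|grep -E 'pos|^force:'; for i in 1 2 3 4; do python3 -m pendant '[[-1,[0,-0.0005,0],[0,0,0]],[-1,[0,-0.001,0],[0,0,0]]]'|grep -E 'pos|^force:'; done;  python3 - <<'E'
from h import *
im=viewer.snapshot("top")
s=viewer.snapshot("scene")
for n,i in(("top",im),("scene",s)):
  for c in blobs(brass(i),60):
    (u,v),z,a=cv2.minAreaRect(c);print(n,u,v,z,a,ray(n,u,v,.058))
cv2.imwrite("pics/s4.png",np.hstack([cv2.resize(s[170:220,180:280,::-1],None,fx=4,fy=4,interpolation=cv2.INTER_CUBIC),cv2.resize(im[165:215,220:320,::-1],None,fx=4,fy=4,interpolation=cv2.INTER_CUBIC)]))
E
```

```text
tool_pos: [0.5317, -0.1149, 0.0554]
force: [-0.3, 0.1, 0.0]
tool_pos: [0.5315, -0.1139, 0.0551]
force: [0.1, -1.6, 1.7]
tool_pos: [0.5314, -0.1129, 0.0551]
force: [0.4, -1.0, -0.5]
tool_pos: [0.5314, -0.112, 0.0551]
force: [0.5, -1.6, -1.2]
tool_pos: [0.5314, -0.111, 0.0552]
force: [-0.3, -0.4, -1.0]
scene 142.32461547851562 232.5030975341797 (12.480753898620605, 36.22191619873047) 70.55996704101562 [ 0.70198723 -0.19239374  0.058     ]
scene 404.40142822265625 226.14598083496094 (25.288986206054688, 30.415130615234375) 19.983104705810547 [0.57123514 0.35426107 0.058     ]
scene 415.50006103515625 206.0000457763672 (16.26345443725586, 14.849242210388184) 45.0 [0.49348001 0.39093903 0.058     ]
scene 228.9351348876953 193.0511932373047 (39.842864990234375, 13.436742782592773) 6.709836959838867 [ 0.53339653 -0.0456055   0.058     ]
```

View pics/s4.png

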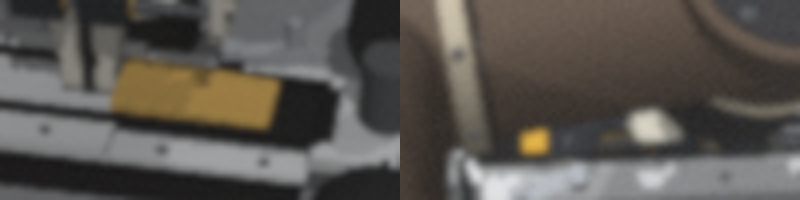

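The plate (crop (200,95)) still has a black gap of about 15 mm ahead of its nose. I continue stepping.

```bash
for i in 1 2 3 4 5 6 7 8; do python3 -m pendant '[[-1,[0,-0.0005,0],[0,0,0]],[-1,[0,-0.001,0],[0,0,0]]]'|grep -E 'pos|^force:'; done
```

```text
tool_pos: [0.5316, -0.1101, 0.0554]
force: [0.5, -0.9, -0.7]
tool_pos: [0.5315, -0.1091, 0.0553]
force: [0.2, -1.6, -0.2]
tool_pos: [0.5316, -0.1081, 0.0554]
force: [-0.7, -1.1, -1.2]
tool_pos: [0.5315, -0.107, 0.0554]
force: [-0.4, -1.1, -0.1]
tool_pos: [0.5315, -0.106, 0.0554]
force: [0.8, -1.7, -0.9]
tool_pos: [0.5315, -0.105, 0.0554]
force: [-0.2, -0.7, -1.1]
tool_pos: [0.5315, -0.104, 0.0554]
force: [0.3, -1.4, -0.5]
tool_pos: [0.5315, -0.103, 0.0554]
force: [-0.2, -1.2, -1.5]
```

```bash
for i in 1 2 3 4 5 ; do python3 -m pendant '[[-1,[0,-0.0005,0],[0,0,0]],[-1,[0,-0.001,0],[0,0,0]]]'|grep -E 'clock|pos|^force:'; done; python3 - <<'E'
from h import *
s=viewer.snapshot("scene")
for c in blobs(brass(s),60):
    (u,v),z,a=cv2.minAreaRect(c);
    if 180<u<300:
        print(u,v,z,a,ray("scene",u,v,.058),ray("scene",u,v,.0565))
cv2.imwrite("pics/s5.png",cv2.resize(s[170:220,180:280,::-1],None,fx=7,fy=7,interpolation=cv2.INTER_CUBIC))
E
```

```text
clock: 12.98
tool_pos: [0.5314, -0.102, 0.0553]
force: [-0.3, -0.1, -0.5]
clock: 13.15
tool_pos: [0.5314, -0.101, 0.0554]
force: [0.0, -0.8, -1.1]
clock: 13.32
tool_pos: [0.5314, -0.1, 0.0554]
force: [-0.1, -0.7, -0.0]
clock: 13.48
tool_pos: [0.5314, -0.099, 0.0554]
force: [0.0, -0.3, -0.8]
clock: 13.65
tool_pos: [0.5314, -0.098, 0.0554]
force: [-0.5, -1.2, 0.6]
233.5778350830078 193.85791015625 (40.82241439819336, 12.935622215270996) 6.911227226257324 [ 0.53423395 -0.03402248  0.058     ] [ 0.53233702 -0.03444637  0.0565    ]
```

View pics/s5.png

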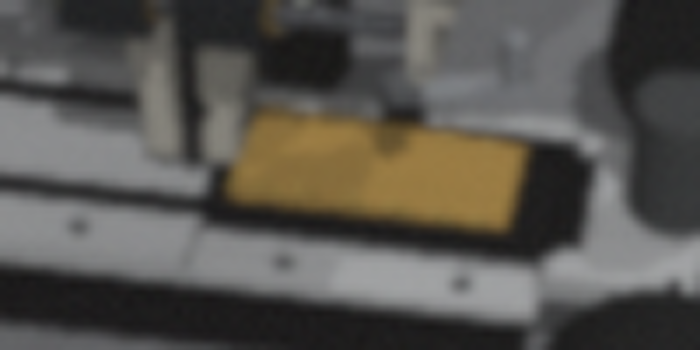

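```bash
for i in 1 2 3 4 ; do python3 -m pendant '[[-1,[0,-0.0005,0],[0,0,0]],[-1,[0,-0.001,0],[0,0,0]]]'|grep -E 'pos|^force:'; done
```

```text
tool_pos: [0.5313, -0.0971, 0.0554]
force: [-0.4, -0.9, -0.8]
tool_pos: [0.5314, -0.096, 0.0554]
force: [0.2, -1.0, -0.4]
tool_pos: [0.5313, -0.095, 0.0554]
force: [-0.0, -0.9, -0.7]
tool_pos: [0.5313, -0.094, 0.0554]
force: [0.4, -1.1, 0.2]
```

```bash
for i in 1 2 3 ; do python3 -m pendant '[[-1,[0,-0.0005,0],[0,0,0]],[-1,[0,-0.0007,0],[0,0,0]]]'|grep -E 'pos|^force:'; done; python3 - <<'E'
from h import *
s=viewer.snapshot("scene")
for c in blobs(brass(s),60):
    (u,v),z,a=cv2.minAreaRect(c);
    if 180<u<300:
        print(u,v,z,a,ray("scene",u,v,.058),ray("scene",u,v,.0565))
E
```

```text
tool_pos: [0.5313, -0.0933, 0.0554]
force: [0.0, -1.3, -1.8]
tool_pos: [0.5313, -0.0926, 0.0554]
force: [-0.7, -1.1, -0.2]
tool_pos: [0.5313, -0.092, 0.0554]
force: [0.6, -0.9, -0.5]
236.03846740722656 194.1923065185547 (41.303565979003906, 12.775577545166016) 7.125016689300537 [ 0.53431964 -0.0279823   0.058     ] [ 0.53242295 -0.02838917  0.0565    ]
```

```bash
for i in 1 2 3 4; do python3 -m pendant '[[-1,[0,-0.0003,0],[0,0,0]],[-1,[0,-0.0005,0],[0,0,0]]]'|grep -E 'pos|^force:'; done
```

```text
tool_pos: [0.5313, -0.0915, 0.0554]
force: [0.2, -0.9, -1.0]
tool_pos: [0.5313, -0.091, 0.0554]
force: [0.6, -2.0, -0.0]
tool_pos: [0.5312, -0.0905, 0.0554]
force: [0.5, -0.6, -0.5]
tool_pos: [0.5313, -0.09, 0.0554]
force: [0.4, -0.9, -0.8]
```

```bash
python3 - <<'E'
from h import *
a=np.deg2rad(91.05);ex=np.array([np.cos(a),np.sin(a),0]);ey=np.array([-ex[1],ex[0],0])
def pred(c,zr,zf):
    P=[c+sx*.0475*ex+sy*.023*ey+np.array([0,0,zf if sx>0 else zr]) for sx,sy in((-1,-1),(1,-1),(1,1),(-1,1))]
    q=np.array([proj("scene",p) for p in P]); return q
def meas(i):
    m=brass(i);m[:,:180]=0;m[:,300:]=0;m[:160]=0;m[215:]=0
    c=max(blobs(m,60),key=cv2.contourArea);M=cv2.moments(c);x,y,w,h=cv2.boundingRect(c)
    # lower edge fit
    us=np.arange(x+5,x+w-8);vs=[np.where(m[:,u])[0].max() for u in us];k=np.polyfit(us,vs,1)
    return np.rad2deg(np.arctan(k[0])),M["m10"]/M["m00"],M["m01"]/M["m00"],x,w
s=viewer.snapshot("scene");print("now",meas(s))
i0=cv2.imread("pics/scene0.png")[:,:,::-1].copy()
m=brass(i0);m[200:]=0;m[:,220:]=0
c=max(blobs(m,60),key=cv2.contourArea);x,y,w,h=cv2.boundingRect(c);us=np.arange(x+5,x+w-8)
print("start",np.rad2deg(np.arctan(np.polyfit(us,[np.where(m[:,u])[0].max() for u in us],1)[0])),x,w)
for nm,cc,zr,zf in(("start flat",np.array([.5346,-.1715,0]),.058,.058),("flat",np.array([.5325,-.0215,0]),.0565,.0565),("tail up",np.array([.5325,-.0215,0]),.061,.0565),("nose up",np.array([.5325,-.0215,0]),.0565,.0585)):
    q=pred(cc,zr,zf);print(nm,q.round(1).tolist(),np.rad2deg(np.arctan2(*(q[1]-q[0])[::-1])),q.mean(0))
E
```

```text
now (np.float64(7.41505954679791), 237.25542080117603, 194.45314222712238, 216, 43)
start 6.788974574438776 159 41
start flat [[156.5, 190.4], [194.7, 194.8], [199.9, 183.7], [163.2, 179.5]] 6.668487344972434 [178.58597779 187.09760764]
flat [[217.3, 198.2], [257.1, 202.8], [259.8, 191.1], [221.6, 186.8]] 6.680801688898583 [238.93056836 194.70281906]
tail up [[217.2, 196.7], [257.1, 202.8], [259.8, 191.1], [221.5, 185.3]] 8.786391367953867 [238.90187421 193.95992377]
nose up [[217.3, 198.2], [257.1, 202.1], [259.8, 190.4], [221.6, 186.8]] 5.727348922740923 [238.94488138 194.37217101]
```

```bash
for i in 1 2 3 4; do python3 -m pendant '[[-1,[0,-0.0003,0],[0,0,0]],[-1,[0,-0.0005,0],[0,0,0]],[-1,[0,-0.0005,0],[0,0,0]]]'|grep -E 'clock|pos|^force:'; done
```

```text
clock: 15.88
tool_pos: [0.5313, -0.0894, 0.0554]
force: [0.5, -0.7, -0.4]
clock: 16.13
tool_pos: [0.5313, -0.0889, 0.0554]
force: [-0.8, -1.0, -0.9]
clock: 16.38
tool_pos: [0.5312, -0.0884, 0.0554]
force: [-0.0, -0.0, -0.1]
clock: 16.63
tool_pos: [0.5313, -0.0879, 0.0554]
force: [-0.6, -0.2, 0.3]
```

```bash
cat >> h.py <<'E'
def meas(i):
    m=brass(i);m[:,:180]=0;m[:,300:]=0;m[:160]=0;m[215:]=0
    c=max(blobs(m,60),key=cv2.contourArea);M=cv2.moments(c);x,y,w,h=cv2.boundingRect(c)
    us=np.arange(x+5,x+w-8);vs=[np.where(m[:,u])[0].max() for u in us];k=np.polyfit(us,vs,1)
    return np.round([np.rad2deg(np.arctan(k[0])),M["m10"]/M["m00"],M["m01"]/M["m00"],x,w],2)
E
python3 - <<'E'
from h import *
for _ in range(3): s=viewer.snapshot("scene");print(meas(s),sensors.get_obs()["force"].round(2))
cv2.imwrite("pics/s6.png",cv2.resize(s[170:220,180:280,::-1],None,fx=7,fy=7,interpolation=cv2.INTER_CUBIC))
E
```

```text
[  7.19 238.39 194.73 217.    42.  ] [ 0.46 -0.02 -0.76]
[  7.19 238.39 194.76 217.    43.  ] [-0.56  0.45 -0.57]
[  7.38 238.31 194.75 217.    42.  ] [ 0.28 -0.21  0.94]
```

View pics/s6.png

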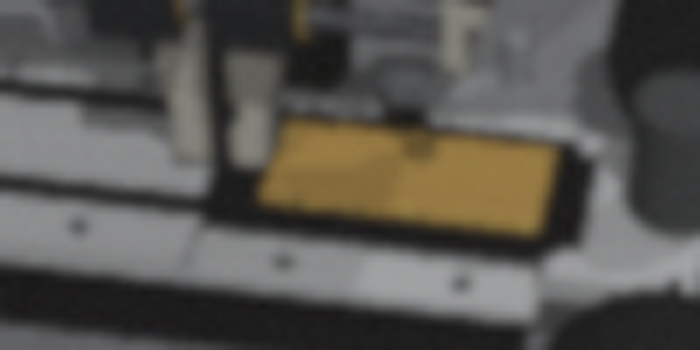

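Force has gone to about zero, and the plate looks level at crop (410,180). I'll probe the tail's height from above with a light touch, which also seats it if needed.

```bash
python3 -m pendant '[[-1,[0,0.002,0],[0,0,0]],[-1,[0,0.002,-0.01],[0,0,0]],[-1,[0,0.002,-0.01],[0,0,0]],[-1,[0,-0.02,-0.01],[0,0,0]],[-1,[0,-0.033,-0.01],[0,0,0]],[-1,[0,-0.033,-0.008],[0,0,0]],[-1,[0,-0.033,-0.005],[0,0,0]],[-1,[0,-0.033,-0.005],[0,0,0]]]'|grep -E 'clock|pos|^force:'
for i in 1 2 3 4; do python3 -m pendant '[[-1,[0,0,0.0005],[0,0,0]],[-1,[0,0,0.001],[0,0,0]],[-1,[0,0,0.001],[0,0,0]]]'|grep -E 'pos|^force:'; done
```

```text
clock: 17.45
tool_pos: [0.5304, -0.0552, 0.06]
force: [-0.8, -0.2, 0.4]
tool_pos: [0.5306, -0.0554, 0.0593]
force: [0.0, -0.0, 0.2]
tool_pos: [0.5306, -0.0551, 0.0582]
force: [-0.0, -0.0, 0.8]
tool_pos: [0.5306, -0.055, 0.0573]
force: [-0.3, -1.2, -0.9]
tool_pos: [0.5307, -0.055, 0.0568]
force: [-1.4, -0.2, 5.7]
```

Contact is at z = 0.0565, so the tail is down flat. Next is the clip: raise, then locate the post from the earlier scene image (post top at about s2 crop (573,98)).

```bash
python3 -m pendant '[[-1,[0,0,-0.02],[0,0,0]],[-1,[0,0,-0.05],[0,0,0]],[-1,[0,0,-0.06],[0,0,0]],[-1,[0,0,-0.06],[0,0,0]]]'|grep -E 'clock|pos|^force:'; python3 - <<'E'
from h import *
print("post",ray("scene",110+573/4,150+98/4,.0825), ray("top",195+250/4.7,135+365/4.7,.0825), ray("top",195+255/4.7,135+365/4.7,.0625))
a=np.deg2rad(91.05);ex=np.array([np.cos(a),np.sin(a)]);ey=np.array([-ex[1],ex[0]]);O=np.array([.532,-.083])
print("pivot",O+.045*ex+.039*ey)
for q in(0,-.2,-.4,-.7): print(q,O+(.045+.04*np.cos(q))*ex+(.039-.04*np.sin(q))*ey)
s=viewer.snapshot("scene");t=viewer.snapshot("top");print(meas(s))
cv2.imwrite("pics/s7.png",np.vstack([cv2.resize(s[150:220,190:310,::-1],None,fx=6.5,fy=6.5,interpolation=cv2.INTER_CUBIC)[:,:780],cv2.resize(t[190:225,200:320,::-1],(780,140))]))
E
```

```text
clock: 18.78
tool_pos: [0.5327, -0.0547, 0.1195]
force: [0.7, 0.0, -0.0]
post [0.47921436 0.00367582 0.0825    ] [0.47974652 0.00613074 0.0825    ] [0.48173048 0.003745   0.0625    ]
pivot [ 0.49218193 -0.03872223]
0 [0.49144893 0.00127105]
-0.2 [4.83518102e-01 3.28227770e-04]
-0.4 [ 0.47593267 -0.00217142]
-0.7 [ 0.46585692 -0.00860589]
[  6.63 237.96 194.64 217.    42.  ]
```

View pics/s7.png

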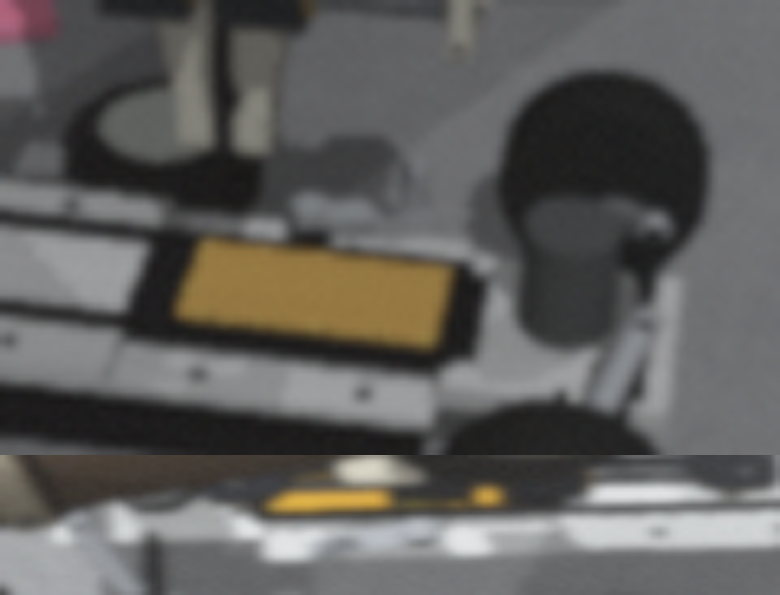

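The plate is seated level (edge angle 6.6°). The post is at about (0.4795, 0.0045), clip angle about -0.3 rad. I go to its outer side.

```bash
python3 -m pendant '[[-1,[-0.082,-0.052,0],[0,0,0]],[-1,[-0.082,-0.052,0],[0,0,0]],[-1,[-0.082,-0.052,0],[0,0,0]],[-1,[-0.082,-0.052,0],[0,0,0]],[-1,[-0.082,-0.052,0.02],[0,0,0]],[-1,[-0.082,-0.052,0.04],[0,0,0]],[-1,[-0.082,-0.052,0.0515],[0,0,0]],[-1,[-0.082,-0.052,0.0515],[0,0,0]],[-1,[-0.082,-0.052,0.0515],[0,0,0]]]'|grep -E 'clock|pos|^force:'
```

```text
clock: 19.63
tool_pos: [0.4473, -0.0048, 0.064]
force: [0.4, 1.1, 0.0]
```

```bash
python3 -m pendant '[[-1,[0,0,-0.004],[0,0,0]],[-1,[0.005,0,-0.004],[0,0,0]],[-1,[0.01,0,-0.004],[0,0,0]],[-1,[0.012,0,-0.004],[0,0,0]],[-1,[0.014,0,-0.004],[0,0,0]],[-1,[0.016,0,-0.004],[0,0,0]],[-1,[0.018,0,-0.004],[0,0,0]],[-1,[0.02,0,-0.004],[0,0,0]],[-1,[0.022,0,-0.004],[0,0,0]]]'|grep -E 'clock|pos|^force:'; for i in 1 2 3; do python3 -m pendant '[[-1,[0.002,0,0],[0,0,0]],[-1,[0.004,0,0],[0,0,0]],[-1,[0.006,0,0],[0,0,0]]]'|grep -E 'clock|pos|^force:'; done
```

```text
clock: 20.38
tool_pos: [0.4692, -0.0041, 0.0686]
force: [-2.0, 1.9, 0.1]
clock: 20.63
tool_pos: [0.4758, -0.0039, 0.0688]
force: [-2.0, 1.1, -1.0]
clock: 20.88
tool_pos: [0.482, -0.0038, 0.0688]
force: [-3.0, 1.7, -0.6]
clock: 21.13
tool_pos: [0.4876, -0.0041, 0.0688]
force: [-2.2, -1.7, -0.6]
```

Contact with about 2–3 N, and the clip is turning. Continue to x≈0.51, then back off and come around to the front.

```bash
for i in 1 2; do python3 -m pendant '[[-1,[0.002,0,0],[0,0,0]],[-1,[0.004,0,0],[0,0,0]],[-1,[0.006,0,0],[0,0,0]],[-1,[0.008,0,0],[0,0,0]],[-1,[0.01,0,0],[0,0,0]]]'|grep -E 'clock|pos|^force:'; done
python3 -m pendant '[[-1,[0.002,0,0],[0,0,0]],[-1,[0.002,0,0],[0,0,0]],[-1,[-0.002,0,0],[0,0,0]],[-1,[-0.003,-0.01,0],[0,0,0]],[-1,[-0.003,-0.022,0],[0,0,0]],[-1,[-0.003,-0.022,0],[0,0,0]]]'|grep -E 'clock|pos|^force:'
```

```text
clock: 21.55
tool_pos: [0.4978, -0.0036, 0.0688]
force: [-3.3, -0.3, -0.2]
clock: 21.97
tool_pos: [0.5056, -0.0046, 0.0683]
force: [-9.2, -7.4, 4.4]
clock: 22.47
tool_pos: [0.5062, 0.0209, 0.0696]
force: [0.7, 0.1, 0.6]
```

```bash
python3 -m pendant '[[-1,[0.01,0,0],[0,0,0]],[-1,[0.02,0,0],[0,0,0]],[-1,[0.02,0,0],[0,0,0]],[-1,[0.02,0.002,0],[0,0,0]],[-1,[0.02,0.005,0],[0,0,0]]]'|grep -E 'clock|pos|^force:'; for i in 1 2 3; do python3 -m pendant '[[-1,[0,0.002,0],[0,0,0]],[-1,[0,0.004,0],[0,0,0]],[-1,[0,0.006,0],[0,0,0]]]'|grep -E 'clock|pos|^force:'; done
```

```text
clock: 22.88
tool_pos: [0.5248, 0.0138, 0.0686]
force: [1.2, 5.8, -0.9]
clock: 23.13
tool_pos: [0.5271, 0.0092, 0.0696]
force: [4.9, 6.8, -1.1]
clock: 23.38
tool_pos: [0.5266, 0.0027, 0.0697]
force: [2.5, 3.8, 0.0]
clock: 23.63
tool_pos: [0.5252, -0.0041, 0.0692]
force: [2.0, 2.7, 1.0]
```

```bash
for i in 1 2 3 4 5; do python3 -m pendant '[[-1,[0,0.001,0],[0,0,0]],[-1,[0,0.0015,0],[0,0,0]]]'|grep -E 'clock|pos|^force:'; done
```

```text
clock: 23.8
tool_pos: [0.5246, -0.0059, 0.0688]
force: [1.3, 2.2, 0.9]
clock: 23.97
tool_pos: [0.5247, -0.0072, 0.0688]
force: [1.7, 2.6, -0.1]
clock: 24.13
tool_pos: [0.5247, -0.0087, 0.0688]
force: [1.7, 3.1, 1.0]
clock: 24.3
tool_pos: [0.5248, -0.0102, 0.0688]
force: [1.6, 1.9, -0.4]
clock: 24.47
tool_pos: [0.5248, -0.0117, 0.0688]
force: [2.4, 3.2, -0.3]
```

```bash
for i in 1 2 3 4; do python3 -m pendant '[[-1,[0,0.0005,0],[0,0,0]],[-1,[0,0.001,0],[0,0,0]]]'|grep -E 'clock|pos|^force:'; done
```

```text
clock: 24.63
tool_pos: [0.5249, -0.0127, 0.0688]
force: [1.8, 1.4, 0.4]
clock: 24.8
tool_pos: [0.525, -0.0134, 0.0689]
force: [1.0, 5.5, -0.1]
clock: 24.97
tool_pos: [0.525, -0.0138, 0.0688]
force: [-0.5, 9.1, 0.6]
clock: 25.13
tool_pos: [0.5251, -0.0141, 0.0688]
force: [-1.6, 14.0, 0.6]
```

The stop is reached (position stalls, force climbs). Back off, lift clear and look.

```bash
python3 -m pendant '[[-1,[0,-0.002,0],[0,0,0]],[-1,[0,-0.006,0],[0,0,0]],[-1,[0,-0.006,0],[0,0,0]],[-1,[0,-0.006,-0.03],[0,0,0]],[-1,[0,-0.006,-0.07],[0,0,0]],[-1,[0,-0.006,-0.11],[0,0,0]],[-1,[-0.04,-0.006,-0.14],[0,0,0]],[-1,[-0.08,-0.006,-0.14],[0,0,0]],[-1,[-0.08,-0.006,-0.14],[0,0,0]]]'|grep -E 'clock|pos|^force:'; python3 - <<'E'
from h import *
s=viewer.snapshot("scene");t=viewer.snapshot("top");print(sensors.get_obs()["force"])
cv2.imwrite("pics/s8.png",np.hstack([cv2.resize(s[150:260,110:310,::-1],(500,275)),cv2.resize(t[130:255,200:330,::-1],(286,275))]))
E
```

```text
clock: 25.88
tool_pos: [0.4402, -0.012, 0.2104]
force: [-0.9, -0.2, -2.4]
[0.32798692 0.52830186 0.00307605]
```

View pics/s8.png

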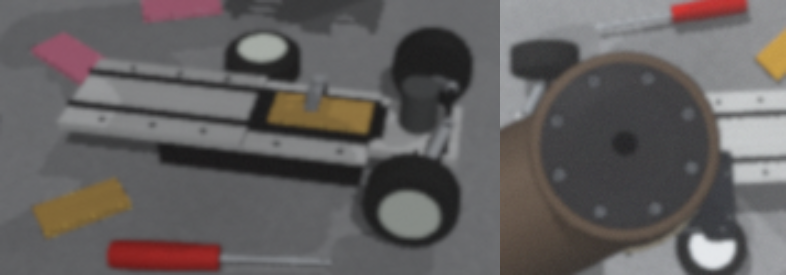

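The clip lies across the weight (crop (318,98)), which sits flat in the pocket at (320,112). The other things are in place, so I hand in.

```bash
python3 -c "
from plant import workorder
print(workorder.close_job())"
```

```text
the job is handed in; nothing more can be done
None
```

I handed the job in at about 26 s on the robot's clock: the brass weight lies flat in the battery pocket, the clip is swung across it to its stop, and the arm is clear. The highest force I read was about 14 N. No judging result came back.

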